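# Load the analyser carrier in reverse order

### The job

Move the four containers from the grey inserts of the aluminium tray into the white analyser carrier, one to a well and in reverse order, because the carrier feeds from the other end: the container now at the left end of the row goes into the carrier's right-end well (left and right as the robot sees them), the next one into the well beside it, and so on. Set each down gently and upright on the floor of its well, without tipping or dropping any. Leave the wash bottle and the pipettor where they are.

Things in the scene. Friction and masses are not known exactly. Their poses are not given: they have to be found in the camera images.
- large_bottle: large dark brown reagent bottle with a screw cap, the tallest of the four: body 53 mm across and straight up to 68 mm above its underside (grip there, the narrower neck and cap above have no grip), 105 mm high in all, about 0.2 kg. It starts upright in its own insert. Origin: centre of its underside; z axis up along it; its turn about z means nothing
- amber_jar: open reddish-amber see-through jar without cap, 55 mm across, 90 mm high, hollow; grip round the outside at up to 70 mm above its underside; about 0.07 kg. It starts upright in its own insert. Origin: centre of its underside; z axis up along it; its turn about z means nothing
- small_bottle: small dark brown reagent bottle with a screw cap: body 42 mm across, straight up to 42 mm above its underside (grip there, the neck and cap above have no grip), 71 mm high in all, about 0.075 kg. It starts upright in its own insert. Origin: centre of its underside; z axis up along it; its turn about z means nothing
- dropper_bottle: slim black dropper bottle with white collar and black dropper bulb: body 25 mm across, straight up to 35 mm above its underside (grip there, the collar and bulb above have no grip), 68 mm high in all, about 0.025 kg. It starts upright in its own insert. Origin: centre of its underside; z axis up along it; its turn about z means nothing
- large_bottle_insert: grey square insert, 82 x 82 x 20 mm, fixed in the tray, with one round well 60 mm across and 12 mm deep in which the large bottle starts; it stays where it is and so shows that container's place in the starting row. Origin: centre of its underside, 6 mm above the bench; the well floor is 8 mm above the origin, its rim 20 mm. Axes as those of the tray
- amber_jar_insert: grey square insert, 82 x 82 x 20 mm, fixed in the tray, with one round well 62 mm across and 12 mm deep in which the amber jar starts; it stays where it is and so shows that container's place in the starting row. Origin: centre of its underside, 6 mm above the bench; the well floor is 8 mm above the origin, its rim 20 mm. Axes as those of the tray
- small_bottle_insert: grey square insert, 82 x 82 x 20 mm, fixed in the tray, with one round well 49 mm across and 12 mm deep in which the small bottle starts; it stays where it is and so shows that container's place in the starting row. Origin: centre of its underside, 6 mm above the bench; the well floor is 8 mm above the origin, its rim 20 mm. Axes as those of the tray
- dropper_bottle_insert: grey square insert, 82 x 82 x 20 mm, fixed in the tray, with one round well 32 mm across and 12 mm deep in which the dropper bottle starts; it stays where it is and so shows that container's place in the starting row. Origin: centre of its underside, 6 mm above the bench; the well floor is 8 mm above the origin, its rim 20 mm. Axes as those of the tray
- insert_tray: low aluminium tray, 96 x 348 mm, lips to 20 mm high at the ends, fixed to the bench, holding the four inserts in a row at y = +126, +42, -42, -126 mm on its y axis. Origin: centre of its underside, on the bench. Its y axis points to the robot's left within 0.12 rad; it may be the nearer or the farther rack
- carrier: one-piece white carrier, block 90 x 344 x 20 mm (376 mm over the end tabs), fixed, with four equal empty round wells 71 mm across, 12 mm deep, at y = +126, +42, -42, -126 mm on its y axis. Origin: centre of its underside, on the bench; well floors 8 mm above it, top 20 mm. Its y axis points to the robot's left within 0.12 rad
- wash_bottle: white wash bottle with red cap and bent spout, 64 x 96 x 221 mm, standing loose at the right of the racks; bystander. Origin: centre of its underside
- pipettor: pipettor lying loose on the bench at the left of the racks, pointing roughly away from or towards the robot, 280 mm long, 25 mm high; bystander. Origin: underside, at mid-length
Mind the look-alikes: they are no part of the job. Leave any blue or green look-alike of the amber_jar alone.

How it is judged (in metres and radians):
At the end, for the whole second after the job is handed in: Each container stands upright (0.1 rad), at rest and released on the floor (4 mm) of the carrier well that mirrors its starting place (insert at y in the tray: well at -y in the carrier), anywhere inside that well (26 mm along and across) (((y of large_bottle_insert in the frame of insert_tray between 0.106 and 0.146 m and y of large_bottle in the frame of carrier between -0.152 and -0.1 m) or (y of large_bottle_insert in the frame of insert_tray between 0.022 and 0.062 m and y of large_bottle in the frame of carrier between -0.068 and -0.016 m) or (y of large_bottle_insert in the frame of insert_tray between -0.062 and -0.022 m and y of large_bottle in the frame of carrier between 0.016 and 0.068 m) or (y of large_bottle_insert in the frame of insert_tray between -0.146 and -0.106 m and y of large_bottle in the frame of carrier between 0.1 and 0.152 m)) and x of large_bottle in the frame of carrier between -0.026 and 0.026 m and z of large_bottle in the frame of carrier between 0.004 and 0.012 m and angle between each of large_bottle, amber_jar, small_bottle, dropper_bottle's own z axis and vertical below 0.1 rad and linear speed of each of large_bottle, amber_jar, small_bottle, dropper_bottle below 0.02 m/s and angular speed of each of large_bottle, amber_jar, small_bottle, dropper_bottle below 0.2 rad/s and ((y of amber_jar_insert in the frame of insert_tray between 0.106 and 0.146 m and y of amber_jar in the frame of carrier between -0.152 and -0.1 m) or (y of amber_jar_insert in the frame of insert_tray between 0.022 and 0.062 m and y of amber_jar in the frame of carrier between -0.068 and -0.016 m) or (y of amber_jar_insert in the frame of insert_tray between -0.062 and -0.022 m and y of amber_jar in the frame of carrier between 0.016 and 0.068 m) or (y of amber_jar_insert in the frame of insert_tray between -0.146 and -0.106 m and y of amber_jar in the frame of carrier between 0.1 and 0.152 m)) and x of amber_jar in the frame of carrier between -0.026 and 0.026 m and z of amber_jar in the frame of carrier between 0.004 and 0.012 m and ((y of small_bottle_insert in the frame of insert_tray between 0.106 and 0.146 m and y of small_bottle in the frame of carrier between -0.152 and -0.1 m) or (y of small_bottle_insert in the frame of insert_tray between 0.022 and 0.062 m and y of small_bottle in the frame of carrier between -0.068 and -0.016 m) or (y of small_bottle_insert in the frame of insert_tray between -0.062 and -0.022 m and y of small_bottle in the frame of carrier between 0.016 and 0.068 m) or (y of small_bottle_insert in the frame of insert_tray between -0.146 and -0.106 m and y of small_bottle in the frame of carrier between 0.1 and 0.152 m)) and x of small_bottle in the frame of carrier between -0.026 and 0.026 m and z of small_bottle in the frame of carrier between 0.004 and 0.012 m and ((y of dropper_bottle_insert in the frame of insert_tray between 0.106 and 0.146 m and y of dropper_bottle in the frame of carrier between -0.152 and -0.1 m) or (y of dropper_bottle_insert in the frame of insert_tray between 0.022 and 0.062 m and y of dropper_bottle in the frame of carrier between -0.068 and -0.016 m) or (y of dropper_bottle_insert in the frame of insert_tray between -0.062 and -0.022 m and y of dropper_bottle in the frame of carrier between 0.016 and 0.068 m) or (y of dropper_bottle_insert in the frame of insert_tray between -0.146 and -0.106 m and y of dropper_bottle in the frame of carrier between 0.1 and 0.152 m)) and x of dropper_bottle in the frame of carrier between -0.026 and 0.026 m and z of dropper_bottle in the frame of carrier between 0.004 and 0.012 m); the robot touches nothing.
It fails at once if a container is tipped more than 40 degrees (angle between any of large_bottle, amber_jar, small_bottle, dropper_bottle's own z axis and vertical above 0.7 rad).
It fails at once if a container is dropped (falls free of the fingers faster than 0.7 m/s, about 25 mm of fall) ((linear speed of large_bottle above 0.7 m/s and contact force between large_bottle and the fingers below 0.05 N) or (linear speed of amber_jar above 0.7 m/s and contact force between amber_jar and the fingers below 0.05 N) or (linear speed of small_bottle above 0.7 m/s and contact force between small_bottle and the fingers below 0.05 N) or (linear speed of dropper_bottle above 0.7 m/s and contact force between dropper_bottle and the fingers below 0.05 N)).
It fails at once if the wash bottle or the pipettor is shifted more than 20 mm (distance of any of wash_bottle, pipettor from where it was at the start of the episode above 0.02 m).
It also fails if it takes over 128 s, if anything falls off the work surface, if the arm or the gripper's body presses on something with over 40 N, if the wrist force passes 120 N, or if a joint passes its speed limit or range.

### The arm

A 6-joint arm with a two-finger parallel gripper is mounted at the origin on a cart in front of the work surface, level with it; the furniture and walls round the work are solid. World frame = base frame: x ahead of the robot, y to its left, z up, the work surface at z = 0. Lengths are in m, angles in degrees, forces in N, time in s.
With the tool pointing down it reaches from about 0.35 to 0.875 m from the base axis. Payload 4.2 kg.
Tool frame: the origin (TCP) lies on the centre line of the jaws, within the pads' length; the fingertips stand 19 mm ahead of it and the grasp point (between the pads) is the TCP; z points along the fingers, y is the line along which they close (so a half turn about z gives the same grasp; the last joint's range is limited). The gripper opens to 87 mm and grips with 3 to 60 N. Pads are 19 mm wide; open, the fingers measure 117 mm over their backs; the gripper's body (75 mm by 190 mm) begins 51 mm behind the grasp point.
Start: joints at [-57.949, 22.042, 0.453, 0, -68.411, -14.817], TCP at [0.185, -0.597, 0.242] pointing down, gripper open.
Joint ranges: [-179.83, 179.83], [-69.29, 118.12], [-61.27, 80.66], [-181.25, 117.63], [-171.15, -9.14], [-177.46, 177.46]. Speed limits (degrees/s): [159.86, 159.86, 180, 180, 180, 180].

### API

Orientations are given as a 3x3 rotation matrix whose columns are the frame's x, y, z axes.
In Python, from station import sense, capture, finish_job, search_frame, masks_of gives the robot as it stands.
- The arm moves only by the tool drive_tool, never from a script. Its argument "rows" is a list of rows, each a list of 7 numbers: the opening in per cent of the stroke, from 0 (shut) to 100 (fully open), then the shift along the world's x, y, z in mm, then the turn, a rotation vector about the world's x, y, z in rad. In form: [[fingers, dx, dy, dz, wx, wy, wz], ...]. A call has 1 to 5 rows; each row shifts and turns the commanded pose from where the row before left it; what a row does not reach is not made up. A row lasts 1/12 s, in which the tool goes at most 41.7 mm and 7.16 degrees, less where a joint would pass 70% of its speed; a pose out of reach is approached as far as the arm can. A call is refused whole if a number of a shift passes 41.7 or a number of a turn 0.125, either way. A call with a gripper value outside its range is refused whole. The fingers move at their own pace and stop on an object; the grip force is fixed at half the most. Time passes only in rows, so rows that do not move let the fingers close. It gives the time, the measured TCP pose, the force, the opening and the grip force at its end, in the units of the state.
- sense(): the state, without advancing time (a new reading comes with each control period).
- capture(name): name is "scene" or "top" or "wrist"; returns a dict with "frame" (384x512x3 uint8, red, green, blue), "z_map" (384x512 float32, m along the optical axis (not along the pixel's ray), 0 where there is no reading), "fx", "fy", "cx", "cy" (pixels), "distortion" ([k1, k2, p1, p2, k3] as OpenCV has them; the pictures are not rectified), "R" (3x3) and "t" (3): a world point X has camera coordinates R X + t; the wrist camera has in their place "T_tool_cam" (4x4, takes a point from camera to tool coordinates, whose origin is the TCP and whose axes are the flange's). Camera axes: x right, y down, z forward; pixel columns grow to the right and rows downward; lengths in m; the calibration is good to about 2 mm. A picture is of the moment at which its call begins: read the wrist's pose just before it.
- finish_job(): hands the job in; it is judged then, once.
Trained networks look in a picture, given as the dict that the camera call returned (one of the last four; its "shot" number tells which), for a name from the list of things; names that differ only in an ending like _2 or _b are one class to them, and where a whole thing is asked for, a point or a joint stands for the part that bears it (a point fixed in the world has none). Each returns a list of dicts, best first, with "p" (0 to 1); they miss things now and then, are a little off and sometimes report something else, mostly with a low value. They report only what shows in the picture. A call takes as long as a camera call. They do not tell look-alikes from the thing itself.
- search_frame(label, picture): "xy" ([column, row] in pixels, amid what is visible of it).
- masks_of(label, picture): "region" (384x512 bool, what is visible of it) and "xy" ([column, row] in pixels, amid what is visible of it).
The state is a dict: "time_s": time; "joints": joint angles; "joint_velocities": joint speeds; "effort": joint torques, N m; "tcp_pos": TCP position; "ee_rot": TCP orientation; "wrist_force": force on the tool from outside, world axes, zero at the start; "moment": the same for the moment, N m; "gripper_width": opening from 0.0 (shut) to 1.0 (fully open); "gripper_force": force on a finger pad.
Only numpy, scipy, OpenCV 4.12 (cv2) and the standard library are available. Lean on these libraries where they do the work, as an engineer would, in place of code of your own. Each camera call takes 0.05 s, during which the arm holds its last target. There are 200 camera calls.

## Working session

There is one attempt and no reset: what is moved stays moved. The work goes in short steps, Python scripts to look and compute and a tool call to move; the robot and the scene stay as the last step left them, time stands still between calls to the robot, and variables do not carry over. Pictures are saved under pics/ and viewed, at most 14 in all, crops included, and the job is handed in when it is done.

Besides the shell and the picture viewer there is one more tool, called after "Call:" in YAML: its name, and indented under it one key for each argument. drive_tool: Moves the arm, as the interface text tells. Its arguments: {"type":"object","properties":{"rows":{"type":"array"}},"required":["rows"]}

```bash
mkdir -p pics; cat > h.py <<'E'
import numpy as np, cv2
from station import *
def pts(c):
    z=c["z_map"]; h,w=z.shape
    u,v=np.meshgrid(np.arange(w),np.arange(h))
    K=np.array([[c["fx"],0,c["cx"]],[0,c["fy"],c["cy"]],[0,0,1]])
    n=cv2.undistortPoints(np.stack([u,v],-1).reshape(-1,1,2).astype(float),K,np.array(c["distortion"])).reshape(h,w,2)
    P=np.dstack([n[...,0]*z,n[...,1]*z,z])
    R=np.array(c["R"]);t=np.array(c["t"])
    return (P-t)@R   # R^T (P-t)
def save(c,n): cv2.imwrite("pics/"+n,c["frame"][...,::-1])
E
python3 - <<'E'
from h import *
s=sense(); print({k:s[k] for k in("time_s","tcp_pos","wrist_force","gripper_width")})
ims=[]
for n in("scene","top"):
    c=capture(n); np.savez(f"{n}.npz",**{k:c[k] for k in("frame","z_map","R","t","fx","fy","cx","cy","distortion")}); P=pts(c); save(c,n+"0.png")
    for l in("large_bottle","amber_jar","small_bottle","dropper_bottle","large_bottle_insert","amber_jar_insert","small_bottle_insert","dropper_bottle_insert","carrier","insert_tray","wash_bottle","pipettor"):
        for m in masks_of(l,c)[:3]:
            r=m["region"]&(c["z_map"]>0); Q=P[r]
            print(n,l,round(m["p"],2),np.round(m["xy"]),r.sum(),np.round(np.median(Q,0),3),np.round(np.percentile(Q,[2,98],axis=0),3).tolist() if len(Q) else"")
E
```

```text
{'time_s': 0.0, 'tcp_pos': array([ 0.18505937, -0.5963854 ,  0.24046791]), 'wrist_force': array([ 0.17079212,  0.11834493, -0.02715398]), 'gripper_width': 0.9965703097486595}
scene large_bottle 0.57 [298. 189.] 675 [ 0.443 -0.098  0.078] [[0.433, -0.169, 0.021], [0.609, -0.081, 0.12]]
scene amber_jar 0.56 [360. 187.] 305 [ 0.415 -0.297  0.045] [[0.408, -0.375, 0.0], [0.477, -0.28, 0.091]]
scene amber_jar 0.44 [354. 219.] 119 [ 0.317 -0.194  0.035] [[0.313, -0.236, -0.001], [0.356, -0.182, 0.071]]
scene small_bottle 0.91 [238. 211.] 345 [0.446 0.067 0.057] [[0.438, 0.046, 0.024], [0.468, 0.081, 0.086]]
scene large_bottle_insert 0.82 [296. 210.] 289 [ 0.431 -0.085  0.026] [[0.417, -0.143, 0.01], [0.5, -0.063, 0.029]]
scene amber_jar_insert 0.48 [309. 195.] 44 [ 0.481 -0.163  0.026] [[0.14, -0.177, 0.018], [0.499, 0.058, 0.266]]
scene small_bottle_insert 0.69 [236. 225.] 441 [0.433 0.079 0.025] [[0.417, 0.024, 0.012], [0.499, 0.102, 0.03]]
scene dropper_bottle_insert 0.75 [268. 214.] 503 [ 0.439 -0.017  0.026] [[0.417, -0.063, 0.011], [0.498, 0.017, 0.029]]
scene dropper_bottle_insert 0
[... 1529 characters left out ...]
 0.059 0.025] [[0.415, 0.018, 0.01], [0.496, 0.098, 0.032]]
top dropper_bottle_insert 0.72 [258. 212.] 514 [ 0.453 -0.026  0.025] [[0.415, -0.064, 0.008], [0.495, 0.014, 0.047]]
top carrier 0.88 [272. 156.] 2504 [ 0.646 -0.065  0.013] [[0.595, -0.239, -0.0], [0.694, 0.111, 0.024]]
top carrier 0.29 [260. 207.] 43 [ 0.452 -0.025  0.053] [[0.444, -0.035, 0.028], [0.466, -0.014, 0.084]]
top insert_tray 0.82 [248. 219.] 174 [0.415 0.025 0.008] [[0.408, -0.236, -0.001], [0.504, 0.11, 0.023]]
top wash_bottle 0.77 [367. 159.] 429 [ 0.62  -0.386  0.12 ] [[0.601, -0.413, 0.015], [0.653, -0.368, 0.17]]
top pipettor 0.89 [153. 149.] 315 [0.659 0.367 0.019] [[0.542, 0.353, -0.002], [0.736, 0.386, 0.027]]
```

```bash
python3 - <<'E'
import numpy as np,cv2
d=np.load("top.npz"); a=d["frame"][110:265,130:395,::-1]
cv2.imwrite("pics/topc.png",cv2.resize(a,None,fx=3,fy=3,interpolation=2))
E
```

```text
(no output)
```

View pics/topc.png

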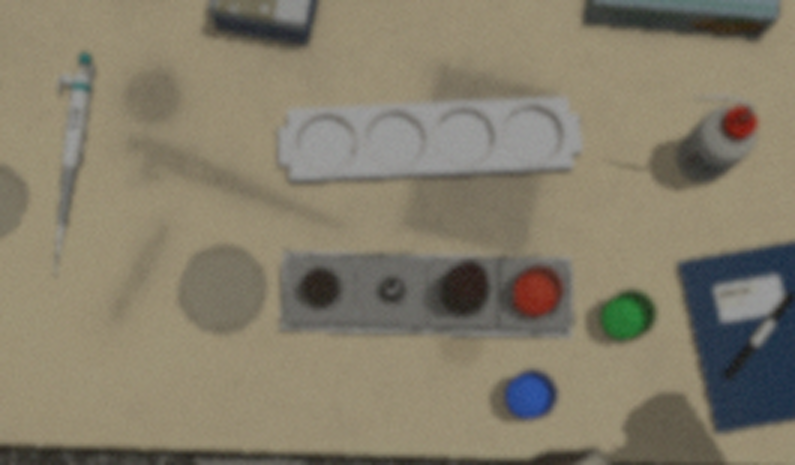

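View pics/scene0.png

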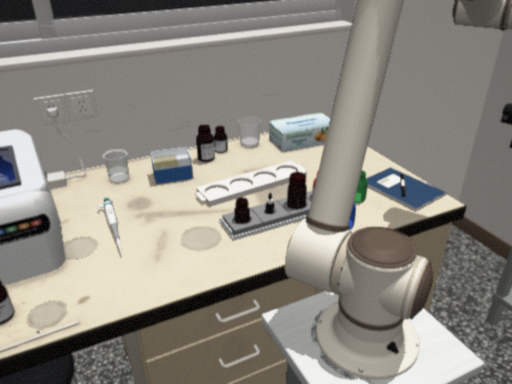

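The tray is the nearer rack. From left to right (topc pixels) it holds the small bottle (320,287), dropper (391,290), large bottle (465,288) and red-amber jar (537,292).

Things that could be mistaken for the jar are the blue one at full-frame (309,240) and the green one at (340,215). I choose the one at (308,206). The brown bottles at the back, scene (205,145) and (220,140), could be mistaken for the brown reagent bottles but are not in the tray.

The wells are at crop (328,140), (396,140), (464,138) and (532,133). Next I measure the poses.

```bash
python3 - <<'E'
from h import *
s=sense(); print(np.round(s["ee_rot"],3).tolist())
for n in("top","scene"):
    d=np.load(n+".npz"); P=pts(d); f=d["frame"].astype(int)
    def box(x0,x1,y0,y1,z0,z1): return (d["z_map"]>0)&(P[...,0]>x0)&(P[...,0]<x1)&(P[...,1]>y0)&(P[...,1]<y1)&(P[...,2]>z0)&(P[...,2]<z1)
    for nm,b in(("carrier",box(.56,.73,-.28,.15,.015,.03)),("tray",box(.39,.52,-.26,.13,.019,.032))):
        Q=P[b]; r=cv2.minAreaRect((Q[:,:2]*1000).astype(np.float32)); print(n,nm,r,np.median(Q[:,2]))
    for nm,y,z0,z1 in(("small",.057,.04,.1),("dropper",-.025,.04,.1),("large",-.107,.045,.09),("largetop",-.107,.1,.13),("amber",-.192,.04,.12)):
        Q=P[box(.41,.50,y-.04,y+.04,z0,z1)]
        if len(Q)<5: continue
        print(n,nm,len(Q),np.round(cv2.minEnclosingCircle((Q[:,:2]*1000).astype(np.float32))[0]),np.round(np.percentile(Q,[3,97],axis=0).mean(0),3),Q[:,2].max().round(3))
    # well floors
    Q=P[box(.6,.69,-.25,.12,.004,.012)]; print(n,"floor n",len(Q))
    for y in(.062,-.022,-.106,-.19):
        q=Q[abs(Q[:,1]-y)<.042]; 
        if len(q): print(np.round(np.percentile(q,[3,97],axis=0).mean(0),3))
c=capture("wrist"); save(c,"w0.png"); print(np.round(c["T_tool_cam"],3).tolist())
E
```

```text
[[-0.955, -0.296, 0.0], [-0.296, 0.955, 0.0], [-0.0, 0.0, -1.0]]
top carrier ((646.0728759765625, -65.30755615234375), (92.7601318359375, 368.13153076171875), 4.284639358520508) 0.019268024737848936
top tray ((456.3051452636719, -66.12077331542969), (83.41761016845703, 344.5992126464844), 0.12116644531488419) 0.0252825684749579
top small 115 [455.  59.] [0.452 0.058 0.069] 0.091
top dropper 41 [456. -25.] [ 0.455 -0.025  0.064] 0.084
top large 57 [ 454. -108.] [ 0.446 -0.107  0.067] 0.09
top largetop 155 [ 456. -109.] [ 0.455 -0.109  0.112] 0.123
top amber 227 [ 456. -192.] [ 0.454 -0.191  0.074] 0.109
top floor n 949
[0.64  0.059 0.008]
[ 0.644 -0.026  0.008]
[ 0.643 -0.11   0.008]
[ 0.649 -0.192  0.008]
scene carrier ((649.5078735351562, -63.39347839355469), (99.4971923828125, 372.57659912109375), 5.165396213531494) 0.02020418632571707
scene tray ((460.20745849609375, -37.066802978515625), (89.88510131835938, 289.9859619140625), 0.5449283719062805) 0.02630850538515197
scene small 281 [456.  62.] [0.453 0.063 0.064] 0.087
scene dropper 97 [456. -22.] [ 0.455 -0.022  0.061] 0.082
scene large 287 [ 456. -105.] [ 0.451 -0.103  0.068] 0.09
scene largetop 189 [ 458. -107.] [ 0.457 -0.105  0.111] 0.122
scene amber 39 [ 470. -170.] [ 0.468 -0.17   0.075] 0.106
scene floor n 689
[0.639 0.056 0.009]
[ 0.642 -0.027  0.008]
[ 0.646 -0.107  0.009]
[ 0.65  -0.189  0.008]
[[-0.002, -0.968, -0.251, 0.068], [1.0, -0.001, -0.001, -0.001], [0.001, -0.251, 0.968, -0.143], [0.0, 0.0, 0.0, 1.0]]
```

View pics/w0.png

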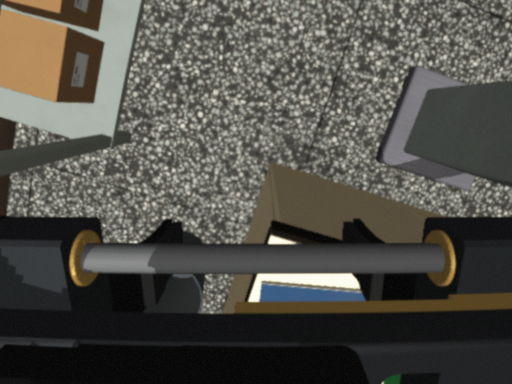

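The wrist view shows the closing axis running across the picture, so the wide side of the body lies along it. Closing along world x keeps the body clear of the neighbours. Next I move above the amber jar, with a turn of +1.27 rad.

Call:
drive_tool:
  rows:
    - [100, 18, 27, 0, 0, 0, 0.0847]
    - [100, 18, 27, 0, 0, 0, 0.0847]
    - [100, 18, 27, 0, 0, 0, 0.0847]
    - [100, 18, 27, 0, 0, 0, 0.0847]
    - [100, 18, 27, 0, 0, 0, 0.0847]

```text
time_s: 1.77
tcp_pos: [0.2757, -0.4607, 0.2416]
ee_rot: [[-0.746, -0.665, 0.0], [-0.665, 0.746, -0.0], [0.0, -0.0, -1.0]]
wrist_force: [0.3, -0.6, 0.4]
gripper_width: 1.0
gripper_force: 0.0
```

Call:
drive_tool:
  rows:
    - [100, 18, 27, 0, 0, 0, 0.0847]
    - [100, 18, 27, 0, 0, 0, 0.0847]
    - [100, 18, 27, 0, 0, 0, 0.0847]
    - [100, 18, 27, 0, 0, 0, 0.0847]
    - [100, 18, 27, 0, 0, 0, 0.0847]

```text
time_s: 2.18
tcp_pos: [0.3658, -0.3255, 0.2419]
ee_rot: [[-0.407, -0.914, 0.001], [-0.914, 0.407, -0.0], [0.0, -0.001, -1.0]]
wrist_force: [0.7, 0.2, 0.1]
gripper_width: 1.0
gripper_force: 0.0
```

Call:
drive_tool:
  rows:
    - [100, 18, 27, 0, 0, 0, 0.0847]
    - [100, 18, 27, 0, 0, 0, 0.0847]
    - [100, 18, 27, 0, 0, 0, 0.0847]
    - [100, 18, 27, 0, 0, 0, 0.0847]
    - [100, 18, 27, 0, 0, 0, 0.0847]

```text
time_s: 2.6
tcp_pos: [0.4559, -0.1904, 0.2419]
ee_rot: [[0.005, -1.0, 0.001], [-1.0, -0.005, -0.0], [0.0, -0.001, -1.0]]
wrist_force: [0.3, -0.3, 0.1]
gripper_width: 1.001
gripper_force: 0.0
```

Call:
drive_tool:
  rows:
    - [100, 0, 0, 0, 0, 0, 0]
    - [100, 0, 0, 0, 0, 0, 0]

```text
time_s: 2.77
tcp_pos: [0.4559, -0.1907, 0.2416]
ee_rot: [[0.003, -1.0, 0.0], [-1.0, -0.003, -0.0], [0.0, -0.0, -1.0]]
wrist_force: [0.7, -0.4, 0.9]
gripper_width: 1.004
gripper_force: 0.0
```

```bash
cat >> h.py <<'E'
def wpts():
    s=sense(); c=dict(capture("wrist")); T=np.array(c["T_tool_cam"])
    A=np.eye(4); A[:3,:3]=s["ee_rot"]; A[:3,3]=s["tcp_pos"]; W=A@T; M=np.linalg.inv(W)
    d=dict(c); d["R"]=M[:3,:3]; d["t"]=M[:3,3]
    return c,d["z_map"],pts(d)
E
python3 - <<'E'
from h import *
c,z,P=wpts(); save(c,"w1.png")
for x0,x1,y0,y1,z0,z1 in((.41,.5,-.235,-.15,.04,.11),(.41,.5,-.15,-.065,.1,.13),(.41,.5,-.235,-.15,.02,.03)):
    b=(z>0)&(P[...,0]>x0)&(P[...,0]<x1)&(P[...,1]>y0)&(P[...,1]<y1)&(P[...,2]>z0)&(P[...,2]<z1); Q=P[b]
    if len(Q)>5: print(len(Q),cv2.minEnclosingCircle((Q[:,:2]*1000).astype(np.float32)),Q[:,2].max())
E
```

```text
2494 ((459.3946533203125, -193.4806671142578), 27.407575607299805) 0.10577836536540557
785 ((459.1626892089844, -106.88262176513672), 21.782258987426758) 0.120402138734904
2377 ((459.35174560546875, -192.8675079345703), 57.599979400634766) 0.02969725697676627
```

View pics/w1.png

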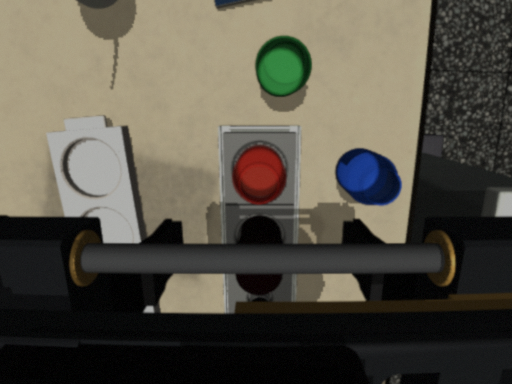

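The red-amber jar is at (258,175) in the right-end insert. The green one at (283,67) and the blue one at (368,177) stand outside the tray. Now I descend on the red jar.

Call:
drive_tool:
  rows:
    - [100, 2, -2, -32, 0, 0, 0]
    - [100, 0, 0, -32, 0, 0, 0]
    - [100, 0, 0, -32, 0, 0, 0]
    - [100, 0, 0, -32, 0, 0, 0]
    - [100, 0, 0, -32, 0, 0, 0]

```text
time_s: 3.23
tcp_pos: [0.4565, -0.1951, 0.0806]
ee_rot: [[-0.002, -1.0, 0.001], [-1.0, 0.002, -0.0], [0.0, -0.001, -1.0]]
wrist_force: [0.2, -0.0, -0.6]
gripper_width: 1.005
gripper_force: 0.0
```

Call:
drive_tool:
  rows:
    - [100, 0, 0, -12, 0, 0, 0]
    - [100, 0, 0, -6, 0, 0, 0]
    - [30, 0, 0, 0, 0, 0, 0]
    - [30, 0, 0, 0, 0, 0, 0]
    - [30, 0, 0, 0, 0, 0, 0]

```text
time_s: 3.65
tcp_pos: [0.4582, -0.1945, 0.0649]
ee_rot: [[0.0, -1.0, 0.003], [-1.0, -0.0, -0.001], [0.001, -0.003, -1.0]]
wrist_force: [0.8, -0.3, -0.6]
gripper_width: 0.853
gripper_force: 0.0
```

Call:
drive_tool:
  rows:
    - [30, 0, 0, 0, 0, 0, 0]
    - [30, 0, 0, 0, 0, 0, 0]
    - [30, 0, 0, 0, 0, 0, 0]
    - [30, 0, 0, 0, 0, 0, 0]

```text
time_s: 3.98
tcp_pos: [0.458, -0.194, 0.0644]
ee_rot: [[0.001, -1.0, 0.002], [-1.0, -0.001, -0.0], [0.0, -0.002, -1.0]]
wrist_force: [0.9, 0.7, 3.3]
gripper_width: 0.624
gripper_force: 30.0
```

Call:
drive_tool:
  rows:
    - [30, 0, 0, 10, 0, 0, 0]
    - [30, 0, 0, 30, 0, 0, 0]
    - [30, 0, 0, 30, 0, 0, 0]
    - [30, 0, 0, 30, 0, 0, 0]
    - [30, 0, 0, 30, 0, 0, 0]

```text
time_s: 4.4
tcp_pos: [0.4566, -0.1937, 0.1948]
ee_rot: [[0.0, -1.0, -0.001], [-1.0, -0.0, 0.0], [-0.0, 0.001, -1.0]]
wrist_force: [0.8, -0.2, -1.6]
gripper_width: 0.62
gripper_force: 30.0
```

Call:
drive_tool:
  rows:
    - [30, 9, 12, 0, 0, 0, 0]
    - [30, 18, 25, 0, 0, 0, 0]
    - [30, 18, 25, 0, 0, 0, 0]
    - [30, 18, 25, 0, 0, 0, 0]
    - [30, 18, 25, 0, 0, 0, 0]

```text
time_s: 4.82
tcp_pos: [0.5383, -0.0807, 0.1936]
ee_rot: [[0.0, -1.0, -0.0], [-1.0, -0.0, 0.0], [-0.0, 0.0, -1.0]]
wrist_force: [0.2, -0.3, -1.3]
gripper_width: 0.624
gripper_force: 30.0
```

Call:
drive_tool:
  rows:
    - [30, 18, 25, 0, 0, 0, 0]
    - [30, 18, 25, 0, 0, 0, 0]
    - [30, 18, 25, 0, 0, 0, 0]
    - [30, 18, 25, 0, 0, 0, 0]
    - [30, 18, 25, 0, 0, 0, 0]

```text
time_s: 5.23
tcp_pos: [0.6284, 0.0445, 0.1932]
ee_rot: [[0.001, -1.0, -0.001], [-1.0, -0.001, 0.0], [-0.0, 0.001, -1.0]]
wrist_force: [0.1, -0.4, -0.2]
gripper_width: 0.626
gripper_force: 30.0
```

Call:
drive_tool:
  rows:
    - [30, 11, 16, 0, 0, 0, 0]
    - [30, 0, 0, 0, 0, 0, 0]
    - [30, 0, 0, 0, 0, 0, 0]

```text
time_s: 5.48
tcp_pos: [0.6389, 0.06, 0.1925]
ee_rot: [[0.002, -1.0, -0.002], [-1.0, -0.002, -0.0], [0.0, 0.002, -1.0]]
wrist_force: [-0.5, -0.2, -1.0]
gripper_width: 0.62
gripper_force: 30.0
```

```bash
python3 - <<'E'
from h import *
c,z,P=wpts(); save(c,"w2.png")
def box(x0,x1,y0,y1,z0,z1): return (z>0)&(P[...,0]>x0)&(P[...,0]<x1)&(P[...,1]>y0)&(P[...,1]<y1)&(P[...,2]>z0)&(P[...,2]<z1)
b=box(.58,.71,-.27,.13,.016,.03); Q=P[b]; print(len(Q),cv2.minAreaRect((Q[:,:2]*1000).astype(np.float32)))
for y in(.06,-.025,-.108,-.191):
    Q=P[box(.595,.7,y-.041,y+.041,.002,.014)]
    if len(Q)>30: print(y,len(Q),np.round(np.percentile(Q,[2,98],axis=0),3).tolist(),cv2.minAreaRect((Q[:,:2]*1000).astype(np.float32)))
E
```

```text
8875 ((645.1534423828125, -4.9699859619140625), (90.57488250732422, 209.0264129638672), 4.195245265960693)
0.06 2368 [[0.607, 0.028, 0.007], [0.674, 0.071, 0.01]] ((654.774658203125, 54.90380096435547), (97.80619812011719, 54.6326904296875), 10.229963302612305)
-0.025 4285 [[0.615, -0.057, 0.006], [0.679, 0.007, 0.011]] ((645.65673828125, -26.612415313720703), (74.86746978759766, 70.7715835571289), 64.2329330444336)
-0.108 2274 [[0.621, -0.109, 0.007], [0.685, -0.077, 0.01]] ((645.7890625, -92.23493957519531), (34.35936737060547, 84.40937805175781), 89.97660064697266)
```

View pics/w2.png

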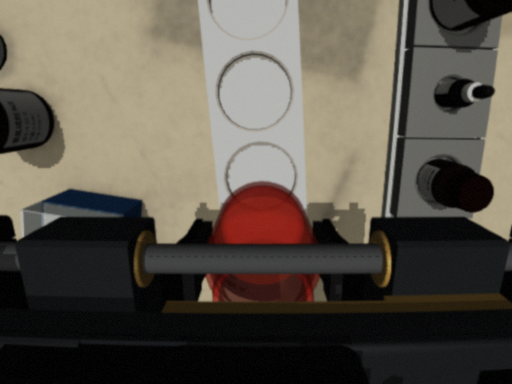

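The jar hangs over the left-end well and the carrier is turned about 4.2°. That puts the wells at (641,59), (647,-25), (653,-109) and (659,-192) mm. Next I lower the jar.

Call:
drive_tool:
  rows:
    - [30, 2, -1, -30, 0, 0, 0]
    - [30, 0, 0, -30, 0, 0, 0]
    - [30, 0, 0, -30, 0, 0, 0]
    - [30, 0, 0, -20, 0, 0, 0]
    - [30, 0, 0, -12, 0, 0, 0]

```text
time_s: 5.95
tcp_pos: [0.6387, 0.0564, 0.0688]
ee_rot: [[-0.001, -1.0, -0.005], [-1.0, 0.001, -0.001], [0.001, 0.005, -1.0]]
wrist_force: [-0.2, 0.6, -1.0]
gripper_width: 0.618
gripper_force: 30.0
```

Call:
drive_tool:
  rows:
    - [30, 0, 0, -5, 0, 0, 0]
    - [30, 0, 0, -3, 0, 0, 0]
    - [30, 0, 0, -2, 0, 0, 0]
    - [30, 0, 0, -1, 0, 0, 0]
    - [30, 0, 0, 0, 0, 0, 0]

```text
time_s: 6.37
tcp_pos: [0.6419, 0.0582, 0.0618]
ee_rot: [[0.001, -1.0, 0.002], [-1.0, -0.001, 0.001], [-0.001, -0.002, -1.0]]
wrist_force: [0.1, -0.4, -0.4]
gripper_width: 0.625
gripper_force: 30.0
```

Call:
drive_tool:
  rows:
    - [30, 0, 0, -1.5, 0, 0, 0]
    - [30, 0, 0, -1, 0, 0, 0]
    - [30, 0, 0, 0, 0, 0, 0]

```text
time_s: 6.62
tcp_pos: [0.6415, 0.0582, 0.0585]
ee_rot: [[0.001, -1.0, 0.001], [-1.0, -0.001, 0.0], [-0.0, -0.001, -1.0]]
wrist_force: [0.0, 0.4, -0.2]
gripper_width: 0.624
gripper_force: 30.0
```

Call:
drive_tool:
  rows:
    - [30, 0, 0, -1, 0, 0, 0]
    - [30, 0, 0, 0, 0, 0, 0]

```text
time_s: 6.78
tcp_pos: [0.6415, 0.0583, 0.0584]
ee_rot: [[0.001, -1.0, 0.001], [-1.0, -0.001, -0.0], [0.0, -0.001, -1.0]]
wrist_force: [-2.2, -0.3, 4.2]
gripper_width: 0.621
gripper_force: 30.0
```

Contact shows as a 4 N upward force. Release.

Call:
drive_tool:
  rows:
    - [75, 0, 0, 0, 0, 0, 0]
    - [100, 0, 0, 0, 0, 0, 0]
    - [100, 0, 0, 0, 0, 0, 0]
    - [100, 0, 0, 0, 0, 0, 0]
    - [100, 0, 0, 0, 0, 0, 0]

```text
time_s: 7.2
tcp_pos: [0.6411, 0.058, 0.0568]
ee_rot: [[0.0, -1.0, -0.0], [-1.0, -0.0, -0.0], [0.0, 0.0, -1.0]]
wrist_force: [-1.3, -0.4, 0.0]
gripper_width: 0.917
gripper_force: 0.0
```

Call:
drive_tool:
  rows:
    - [100, 0, 0, 15, 0, 0, 0]
    - [100, 0, 0, 30, 0, 0, 0]
    - [100, 0, 0, 35, 0, 0, 0]
    - [100, 0, 0, 35, 0, 0, 0]
    - [100, 0, 0, 20, 0, 0, 0]

```text
time_s: 7.62
tcp_pos: [0.6428, 0.0582, 0.1965]
ee_rot: [[0.001, -1.0, 0.006], [-1.0, -0.001, 0.001], [-0.001, -0.006, -1.0]]
wrist_force: [0.9, 0.5, 0.7]
gripper_width: 0.996
gripper_force: 0.0
```

Now the large bottle at (458,-108).

Call:
drive_tool:
  rows:
    - [100, -18.3, -16.6, 0, 0, 0, 0]
    - [100, -18.3, -16.6, 0, 0, 0, 0]
    - [100, -18.3, -16.6, 0, 0, 0, 0]
    - [100, -18.3, -16.6, 0, 0, 0, 0]
    - [100, -18.3, -16.6, 0, 0, 0, 0]

```text
time_s: 8.03
tcp_pos: [0.5486, -0.0256, 0.1919]
ee_rot: [[0.001, -1.0, -0.0], [-1.0, -0.001, -0.0], [0.0, 0.0, -1.0]]
wrist_force: [0.2, 0.1, -0.2]
gripper_width: 1.002
gripper_force: 0.0
```

Call:
drive_tool:
  rows:
    - [100, -18.3, -16.6, 0, 0, 0, 0]
    - [100, -18.3, -16.6, 0, 0, 0, 0]
    - [100, -18.3, -16.6, 0, 0, 0, 0]
    - [100, -18.3, -16.6, 0, 0, 0, 0]
    - [100, -18.3, -16.6, 0, 0, 0, 0]

```text
time_s: 8.45
tcp_pos: [0.4571, -0.1086, 0.1921]
ee_rot: [[0.001, -1.0, 0.0], [-1.0, -0.001, -0.0], [0.0, -0.0, -1.0]]
wrist_force: [0.6, 0.3, 0.8]
gripper_width: 0.999
gripper_force: 0.0
```

Call:
drive_tool:
  rows:
    - [100, 0, 0, 0, 0, 0, 0]
    - [100, 0, 0, 0, 0, 0, 0]

```text
time_s: 8.62
tcp_pos: [0.4576, -0.1085, 0.1924]
ee_rot: [[-0.001, -1.0, 0.001], [-1.0, 0.001, 0.0], [-0.0, -0.001, -1.0]]
wrist_force: [0.2, -0.5, 0.4]
gripper_width: 1.001
gripper_force: 0.0
```

```bash
python3 - <<'E'
from h import *
c,z,P=wpts(); save(c,"w3.png")
def box(x0,x1,y0,y1,z0,z1): return (z>0)&(P[...,0]>x0)&(P[...,0]<x1)&(P[...,1]>y0)&(P[...,1]<y1)&(P[...,2]>z0)&(P[...,2]<z1)
Q=P[box(.41,.5,-.235,-.15,.01,.018)]; print("floor of amber insert",np.round(np.percentile(Q,[2,98],axis=0),3).tolist())
c=capture("top");z=c["z_map"];P=pts(c)
Q=P[box(.6,.69,.02,.1,.04,.12)]; print("amber",cv2.minEnclosingCircle((Q[:,:2]*1000).astype(np.float32)),Q[:,2].max())
E
```

```text
floor of amber insert [[0.413, -0.223, 0.012], [0.487, -0.163, 0.016]]
amber ((637.6874389648438, 58.44634246826172), 27.855148315429688) 0.1000047776301674
```

Call:
drive_tool:
  rows:
    - [100, 0, 0, -32, 0, 0, 0]
    - [100, 0, 0, -32, 0, 0, 0]
    - [100, 0, 0, -32, 0, 0, 0]
    - [100, 0, 0, -25, 0, 0, 0]
    - [100, 0, 0, -12, 0, 0, 0]

```text
time_s: 9.13
tcp_pos: [0.4571, -0.1073, 0.0557]
ee_rot: [[0.001, -1.0, -0.005], [-1.0, -0.001, -0.0], [0.0, 0.005, -1.0]]
wrist_force: [-0.6, -0.6, 0.2]
gripper_width: 1.0
gripper_force: 0.0
```

Call:
drive_tool:
  rows:
    - [30, 0, 0, 0, 0, 0, 0]
    - [30, 0, 0, 0, 0, 0, 0]
    - [30, 0, 0, 0, 0, 0, 0]
    - [30, 0, 0, 0, 0, 0, 0]
    - [30, 0, 0, 0, 0, 0, 0]

```text
time_s: 9.55
tcp_pos: [0.4592, -0.1077, 0.0602]
ee_rot: [[0.001, -1.0, 0.003], [-1.0, -0.001, 0.0], [-0.0, -0.003, -1.0]]
wrist_force: [-0.2, 0.5, -0.3]
gripper_width: 0.709
gripper_force: 0.0
```

Call:
drive_tool:
  rows:
    - [30, 0, 0, 0, 0, 0, 0]
    - [30, 0, 0, 0, 0, 0, 0]
    - [30, 0, 0, 0, 0, 0, 0]

```text
time_s: 9.8
tcp_pos: [0.4589, -0.1078, 0.0599]
ee_rot: [[0.001, -1.0, 0.002], [-1.0, -0.001, 0.0], [-0.0, -0.002, -1.0]]
wrist_force: [-0.7, 1.7, 4.1]
gripper_width: 0.603
gripper_force: 30.0
```

Call:
drive_tool:
  rows:
    - [30, 0, 0, 8, 0, 0, 0]
    - [30, 0, 0, 22, 0, 0, 0]
    - [30, 0, 0, 25, 0, 0, 0]
    - [30, 0, 0, 25, 0, 0, 0]
    - [30, 0, 0, 20, 0, 0, 0]

```text
time_s: 10.22
tcp_pos: [0.4579, -0.108, 0.1608]
ee_rot: [[0.0, -1.0, 0.001], [-1.0, -0.0, 0.0], [-0.0, -0.001, -1.0]]
wrist_force: [1.1, 0.4, -1.3]
gripper_width: 0.601
gripper_force: 30.0
```

Call:
drive_tool:
  rows:
    - [30, 10, 4, 0, 0, 0, 0]
    - [30, 20, 9, 0, 0, 0, 0]
    - [30, 20, 9, 0, 0, 0, 0]
    - [30, 20, 9, 0, 0, 0, 0]
    - [30, 20, 9, 0, 0, 0, 0]

```text
time_s: 10.63
tcp_pos: [0.5485, -0.0674, 0.1579]
ee_rot: [[-0.0, -1.0, -0.002], [-1.0, 0.0, 0.0], [-0.0, 0.002, -1.0]]
wrist_force: [-0.5, 0.6, -1.7]
gripper_width: 0.605
gripper_force: 30.0
```

Call:
drive_tool:
  rows:
    - [30, 20, 9, 0, 0, 0, 0]
    - [30, 20, 9, 0, 0, 0, 0]
    - [30, 20, 9, 0, 0, 0, 0]
    - [30, 20, 9, 0, 0, 0, 0]
    - [30, 18, 7, 0, 0, 0, 0]

```text
time_s: 11.05
tcp_pos: [0.6468, -0.024, 0.1571]
ee_rot: [[0.001, -1.0, -0.003], [-1.0, -0.001, 0.0], [-0.0, 0.003, -1.0]]
wrist_force: [-0.9, 0.3, -1.9]
gripper_width: 0.605
gripper_force: 30.0
```

Call:
drive_tool:
  rows:
    - [30, 0, 0, 0, 0, 0, 0]
    - [30, 0, 0, -30, 0, 0, 0]
    - [30, 0, 0, -30, 0, 0, 0]
    - [30, 0, 0, -22, 0, 0, 0]
    - [30, 0, 0, -12, 0, 0, 0]

```text
time_s: 11.47
tcp_pos: [0.6431, -0.0252, 0.0603]
ee_rot: [[-0.001, -1.0, -0.008], [-1.0, 0.001, -0.001], [0.001, 0.008, -1.0]]
wrist_force: [-0.3, 0.2, -2.7]
gripper_width: 0.599
gripper_force: 30.0
```

Call:
drive_tool:
  rows:
    - [30, 0, 0, -5, 0, 0, 0]
    - [30, 0, 0, -2, 0, 0, 0]
    - [30, 0, 0, 0, 0, 0, 0]
    - [30, 0, 0, 0, 0, 0, 0]

```text
time_s: 11.8
tcp_pos: [0.6473, -0.0248, 0.0595]
ee_rot: [[0.001, -1.0, 0.003], [-1.0, -0.001, 0.0], [-0.0, -0.003, -1.0]]
wrist_force: [0.4, 0.2, -2.2]
gripper_width: 0.602
gripper_force: 30.0
```

Call:
drive_tool:
  rows:
    - [30, 0, 0, -2, 0, 0, 0]
    - [30, 0, 0, -1.5, 0, 0, 0]
    - [30, 0, 0, -1, 0, 0, 0]
    - [30, 0, 0, 0, 0, 0, 0]

```text
time_s: 12.13
tcp_pos: [0.6464, -0.0249, 0.054]
ee_rot: [[0.001, -1.0, 0.001], [-1.0, -0.001, 0.0], [-0.0, -0.001, -1.0]]
wrist_force: [-0.4, 0.3, -0.1]
gripper_width: 0.603
gripper_force: 30.0
```

Call:
drive_tool:
  rows:
    - [30, 0, 0, -1, 0, 0, 0]
    - [30, 0, 0, 0, 0, 0, 0]

```text
time_s: 12.3
tcp_pos: [0.6464, -0.0249, 0.054]
ee_rot: [[0.001, -1.0, 0.001], [-1.0, -0.001, -0.0], [0.0, -0.001, -1.0]]
wrist_force: [-3.6, 0.9, 4.2]
gripper_width: 0.602
gripper_force: 30.0
```

Call:
drive_tool:
  rows:
    - [75, 0, 0, 0, 0, 0, 0]
    - [100, 0, 0, 0, 0, 0, 0]
    - [100, 0, 0, 0, 0, 0, 0]
    - [100, 0, 0, 0, 0, 0, 0]
    - [100, 0, 0, 0, 0, 0, 0]

```text
time_s: 12.72
tcp_pos: [0.6462, -0.0249, 0.0523]
ee_rot: [[0.0, -1.0, -0.0], [-1.0, -0.0, -0.0], [0.0, 0.0, -1.0]]
wrist_force: [-0.9, 0.1, -1.2]
gripper_width: 0.897
gripper_force: 0.0
```

Call:
drive_tool:
  rows:
    - [100, 0, 0, 15, 0, 0, 0]
    - [100, 0, 0, 25, 0, 0, 0]
    - [100, 0, 0, 30, 0, 0, 0]
    - [100, 0, 0, 25, 0, 0, 0]
    - [100, 0, 0, 15, 0, 0, 0]

```text
time_s: 13.13
tcp_pos: [0.6476, -0.025, 0.166]
ee_rot: [[0.001, -1.0, 0.005], [-1.0, -0.001, 0.0], [-0.0, -0.005, -1.0]]
wrist_force: [-0.2, 0.4, -0.4]
gripper_width: 0.996
gripper_force: 0.0
```

Call:
drive_tool:
  rows:
    - [100, -19, 0, 0, 0, 0, 0]
    - [100, -19, 0, 0, 0, 0, 0]
    - [100, -19, 0, 0, 0, 0, 0]
    - [100, -19, 0, 0, 0, 0, 0]
    - [100, -19, 0, 0, 0, 0, 0]

```text
time_s: 13.55
tcp_pos: [0.5502, -0.025, 0.1624]
ee_rot: [[0.0, -1.0, -0.0], [-1.0, -0.0, 0.0], [-0.0, 0.0, -1.0]]
wrist_force: [0.4, -0.3, 0.2]
gripper_width: 1.001
gripper_force: 0.0
```

Call:
drive_tool:
  rows:
    - [100, -19, 0, 0, 0, 0, 0]
    - [100, -19, 0, 0, 0, 0, 0]
    - [100, -19, 0, 0, 0, 0, 0]
    - [100, -19, 0, 0, 0, 0, 0]
    - [100, -18, 0, 0, 0, 0, 0]

```text
time_s: 13.97
tcp_pos: [0.4562, -0.025, 0.1625]
ee_rot: [[0.0, -1.0, 0.0], [-1.0, -0.0, 0.0], [-0.0, -0.0, -1.0]]
wrist_force: [-0.2, -0.1, 1.0]
gripper_width: 0.999
gripper_force: 0.0
```

Call:
drive_tool:
  rows:
    - [100, 0, 0, 0, 0, 0, 0]
    - [100, 0, 0, 0, 0, 0, 0]

```text
time_s: 14.13
tcp_pos: [0.457, -0.0249, 0.163]
ee_rot: [[0.001, -1.0, 0.001], [-1.0, -0.001, 0.0], [-0.0, -0.001, -1.0]]
wrist_force: [-0.3, 0.2, 0.1]
gripper_width: 0.999
gripper_force: 0.0
```

```bash
python3 - <<'E'
from h import *
c=capture("top");z=c["z_map"];P=pts(c); save(c,"t3.png")
def box(x0,x1,y0,y1,z0,z1): return (z>0)&(P[...,0]>x0)&(P[...,0]<x1)&(P[...,1]>y0)&(P[...,1]<y1)&(P[...,2]>z0)&(P[...,2]<z1)
for n,y in(("amber",.06),("large",-.025)):
    Q=P[box(.6,.69,y-.04,y+.04,.04,.12)]; print(n,cv2.minEnclosingCircle((Q[:,:2]*1000).astype(np.float32)),Q[:,2].max())
cv2.imwrite("pics/t3c.png",cv2.resize(c["frame"][110:265,180:395,::-1],None,fx=3,fy=3,interpolation=2))
E
```

```text
amber ((637.6358032226562, 59.350807189941406), 27.84787368774414) 0.10267926035936768
large ((640.7650756835938, -27.060606002807617), 26.57501792907715) 0.11637717121719758
```

View pics/t3c.png

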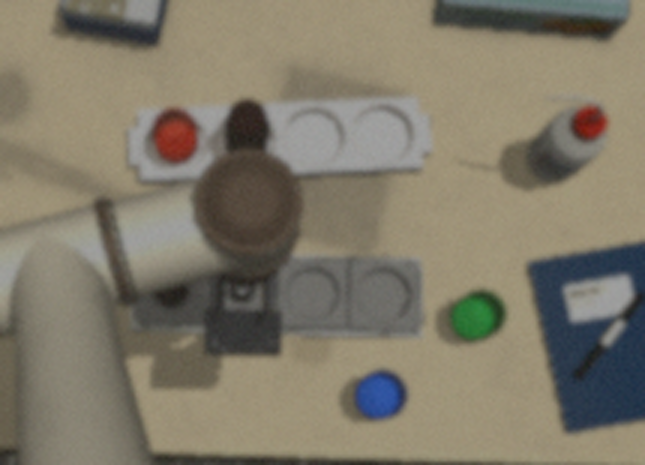

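The jar and large bottle stand upright in the left two wells at (176,135) and (247,127). The jaws are over the dropper at (243,290).

Call:
drive_tool:
  rows:
    - [100, 0, 0, -28, 0, 0, 0]
    - [100, 0, 0, -28, 0, 0, 0]
    - [100, 0, 0, -24, 0, 0, 0]
    - [100, 0, 0, -14, 0, 0, 0]
    - [100, 0, 0, -9, 0, 0, 0]

```text
time_s: 14.6
tcp_pos: [0.4574, -0.025, 0.0575]
ee_rot: [[0.0, -1.0, -0.003], [-1.0, -0.0, -0.001], [0.001, 0.003, -1.0]]
wrist_force: [-0.1, -0.4, 0.0]
gripper_width: 1.001
gripper_force: 0.0
```

Call:
drive_tool:
  rows:
    - [70, 0, 0, -5, 0, 0, 0]
    - [50, 0, 0, -4, 0, 0, 0]
    - [50, 0, 0, -2, 0, 0, 0]
    - [50, 0, 0, 0, 0, 0, 0]
    - [50, 0, 0, 0, 0, 0, 0]

```text
time_s: 15.02
tcp_pos: [0.4578, -0.0248, 0.0492]
ee_rot: [[0.001, -1.0, 0.002], [-1.0, -0.001, 0.0], [-0.0, -0.002, -1.0]]
wrist_force: [0.0, 0.1, 0.9]
gripper_width: 0.704
gripper_force: 0.0
```

Call:
drive_tool:
  rows:
    - [5, 0, 0, -1, 0, 0, 0]
    - [5, 0, 0, 0, 0, 0, 0]
    - [5, 0, 0, 0, 0, 0, 0]
    - [5, 0, 0, 0, 0, 0, 0]
    - [5, 0, 0, 0, 0, 0, 0]

```text
time_s: 15.43
tcp_pos: [0.4573, -0.0249, 0.0477]
ee_rot: [[0.001, -1.0, 0.0], [-1.0, -0.001, 0.0], [-0.0, -0.0, -1.0]]
wrist_force: [0.5, -0.2, 0.0]
gripper_width: 0.325
gripper_force: 0.0
```

Call:
drive_tool:
  rows:
    - [5, 0, 0, 0, 0, 0, 0]
    - [5, 0, 0, 0, 0, 0, 0]
    - [5, 0, 0, 0, 0, 0, 0]
    - [5, 0, 0, 0, 0, 0, 0]
    - [5, 0, 0, 0, 0, 0, 0]

```text
time_s: 15.85
tcp_pos: [0.4573, -0.0249, 0.0477]
ee_rot: [[0.001, -1.0, 0.0], [-1.0, -0.001, 0.0], [-0.0, -0.0, -1.0]]
wrist_force: [0.2, 0.0, 2.8]
gripper_width: 0.285
gripper_force: 30.0
```

Call:
drive_tool:
  rows:
    - [5, 0, 0, 8, 0, 0, 0]
    - [5, 0, 0, 22, 0, 0, 0]
    - [5, 0, 0, 30, 0, 0, 0]
    - [5, 0, 0, 28, 0, 0, 0]
    - [5, 0, 0, 15, 0, 0, 0]

```text
time_s: 16.27
tcp_pos: [0.4585, -0.0247, 0.154]
ee_rot: [[0.001, -1.0, 0.005], [-1.0, -0.001, 0.001], [-0.001, -0.005, -1.0]]
wrist_force: [1.4, -0.2, -0.9]
gripper_width: 0.275
gripper_force: 30.0
```

Call:
drive_tool:
  rows:
    - [5, 12, -12, 0, 0, 0, 0]
    - [5, 20, -18, 0, 0, 0, 0]
    - [5, 20, -18, 0, 0, 0, 0]
    - [5, 20, -18, 0, 0, 0, 0]
    - [5, 20, -18, 0, 0, 0, 0]

```text
time_s: 16.68
tcp_pos: [0.5498, -0.1098, 0.151]
ee_rot: [[0.001, -1.0, 0.0], [-1.0, -0.001, 0.0], [-0.0, -0.0, -1.0]]
wrist_force: [1.2, 1.1, 0.9]
gripper_width: 0.273
gripper_force: 30.0
```

Call:
drive_tool:
  rows:
    - [5, 22, 0, 0, 0, 0, 0]
    - [5, 22, 0, 0, 0, 0, 0]
    - [5, 22, 0, 0, 0, 0, 0]
    - [5, 22, 0, 0, 0, 0, 0]
    - [5, 15, 0, 0, 0, 0, 0]

```text
time_s: 17.1
tcp_pos: [0.6537, -0.1091, 0.1505]
ee_rot: [[0.0, -1.0, 0.0], [-1.0, -0.0, -0.0], [0.0, -0.0, -1.0]]
wrist_force: [1.4, 0.8, -0.6]
gripper_width: 0.277
gripper_force: 30.0
```

Call:
drive_tool:
  rows:
    - [5, 0, 0, 0, 0, 0, 0]
    - [5, 0, 0, -20, 0, 0, 0]
    - [5, 0, 0, -25, 0, 0, 0]
    - [5, 0, 0, -20, 0, 0, 0]
    - [5, 0, 0, -10, 0, 0, 0]

```text
time_s: 17.52
tcp_pos: [0.6494, -0.1088, 0.0728]
ee_rot: [[-0.0, -1.0, -0.006], [-1.0, 0.0, 0.001], [-0.001, 0.006, -1.0]]
wrist_force: [-0.7, 0.5, -0.9]
gripper_width: 0.274
gripper_force: 30.0
```

```bash
python3 - <<'E'
from h import *
s=sense();print(s["tcp_pos"])
c=capture("scene"); w=capture("wrist")
a=cv2.resize(c["frame"][140:215,190:320,::-1],(780,450),interpolation=2)
cv2.imwrite("pics/s4.png",a); save(w,"w4.png")
E
```

```text
[ 0.64943386 -0.10882003  0.07279471]
```

View pics/s4.png

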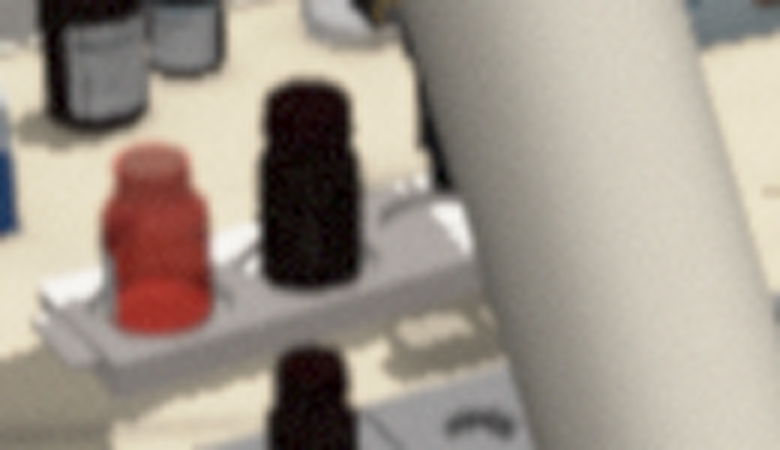

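View pics/w4.png

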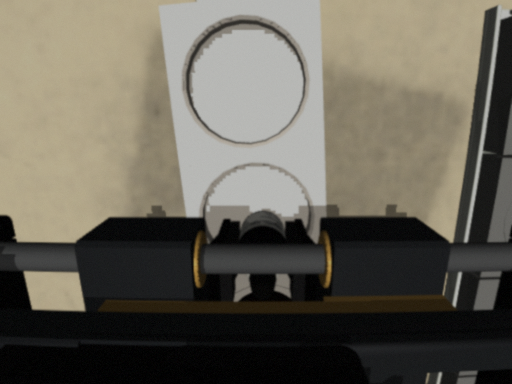

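The dropper is held upright between the fingertips at (263,240), above its well. The two containers already placed stand straight. I go on lowering slowly.

Call:
drive_tool:
  rows:
    - [5, 0, 0, -12, 0, 0, 0]
    - [5, 0, 0, -8, 0, 0, 0]
    - [5, 0, 0, -4, 0, 0, 0]
    - [5, 0, 0, 0, 0, 0, 0]
    - [5, 0, 0, 0, 0, 0, 0]

```text
time_s: 18.03
tcp_pos: [0.6523, -0.109, 0.0517]
ee_rot: [[0.001, -1.0, 0.0], [-1.0, -0.001, -0.0], [0.0, -0.0, -1.0]]
wrist_force: [0.0, 0.3, -0.1]
gripper_width: 0.277
gripper_force: 30.0
```

Call:
drive_tool:
  rows:
    - [5, 0, 0, -3, 0, 0, 0]
    - [5, 0, 0, -2, 0, 0, 0]
    - [5, 0, 0, 0, 0, 0, 0]
    - [5, 0, 0, 0, 0, 0, 0]

```text
time_s: 18.37
tcp_pos: [0.6522, -0.1089, 0.0466]
ee_rot: [[0.0, -1.0, 0.0], [-1.0, -0.0, -0.0], [0.0, -0.0, -1.0]]
wrist_force: [-0.1, 0.2, -0.1]
gripper_width: 0.281
gripper_force: 30.0
```

Call:
drive_tool:
  rows:
    - [5, 0, 0, -2, 0, 0, 0]
    - [5, 0, 0, -1.5, 0, 0, 0]
    - [5, 0, 0, 0, 0, 0, 0]

```text
time_s: 18.62
tcp_pos: [0.6519, -0.1089, 0.0426]
ee_rot: [[0.0, -1.0, -0.001], [-1.0, -0.0, 0.0], [-0.0, 0.001, -1.0]]
wrist_force: [0.3, -0.2, -1.1]
gripper_width: 0.278
gripper_force: 30.0
```

Call:
drive_tool:
  rows:
    - [5, 0, 0, -1, 0, 0, 0]
    - [5, 0, 0, -0.6, 0, 0, 0]
    - [5, 0, 0, 0, 0, 0, 0]

```text
time_s: 18.87
tcp_pos: [0.6522, -0.1089, 0.0418]
ee_rot: [[0.001, -1.0, 0.0], [-1.0, -0.001, -0.0], [0.0, -0.0, -1.0]]
wrist_force: [-1.9, 0.4, 2.2]
gripper_width: 0.276
gripper_force: 30.0
```

The dropper touches the floor at the expected height. Release, rise, and go to the small bottle (458,59).

Call:
drive_tool:
  rows:
    - [40, 0, 0, 0, 0, 0, 0]
    - [60, 0, 0, 0, 0, 0, 0]
    - [80, 0, 0, 0, 0, 0, 0]
    - [100, 0, 0, 0, 0, 0, 0]
    - [100, 0, 0, 0, 0, 0, 0]

```text
time_s: 19.28
tcp_pos: [0.6522, -0.1089, 0.0413]
ee_rot: [[0.0, -1.0, -0.0], [-1.0, -0.0, 0.0], [-0.0, 0.0, -1.0]]
wrist_force: [-0.5, -0.1, -0.7]
gripper_width: 0.571
gripper_force: 0.0
```

Call:
drive_tool:
  rows:
    - [100, 0, 0, 8, 0, 0, 0]
    - [100, 0, 0, 22, 0, 0, 0]
    - [100, 0, 0, 30, 0, 0, 0]
    - [100, 0, 0, 30, 0, 0, 0]
    - [100, 0, 0, 20, 0, 0, 0]

```text
time_s: 19.7
tcp_pos: [0.6534, -0.1091, 0.1554]
ee_rot: [[0.001, -1.0, 0.005], [-1.0, -0.001, -0.001], [0.001, -0.005, -1.0]]
wrist_force: [1.2, 0.8, 1.8]
gripper_width: 0.946
gripper_force: 0.0
```

Call:
drive_tool:
  rows:
    - [100, -20, 0, 0, 0, 0, 0]
    - [100, -25, 0, 0, 0, 0, 0]
    - [100, -25, 0, 0, 0, 0, 0]
    - [100, -25, 8, 0, 0, 0, 0]
    - [100, -25, 20, 0, 0, 0, 0]

```text
time_s: 20.12
tcp_pos: [0.531, -0.082, 0.152]
ee_rot: [[-0.002, -1.0, 0.001], [-1.0, 0.002, -0.0], [0.0, -0.001, -1.0]]
wrist_force: [0.6, 0.5, -0.3]
gripper_width: 0.995
gripper_force: 0.0
```

Call:
drive_tool:
  rows:
    - [100, -25, 30, 0, 0, 0, 0]
    - [100, -25, 30, 0, 0, 0, 0]
    - [100, -20, 30, 0, 0, 0, 0]
    - [100, -5, 30, 0, 0, 0, 0]
    - [100, 0, 20, 0, 0, 0, 0]

```text
time_s: 20.53
tcp_pos: [0.4557, 0.0607, 0.1526]
ee_rot: [[0.002, -1.0, 0.001], [-1.0, -0.002, 0.001], [-0.001, -0.001, -1.0]]
wrist_force: [1.2, 0.5, -0.6]
gripper_width: 1.0
gripper_force: 0.0
```

Call:
drive_tool:
  rows:
    - [100, 0, 0, 0, 0, 0, 0]
    - [100, 0, 0, 0, 0, 0, 0]

```text
time_s: 20.7
tcp_pos: [0.4573, 0.0601, 0.1522]
ee_rot: [[0.003, -1.0, 0.001], [-1.0, -0.003, 0.001], [-0.001, -0.001, -1.0]]
wrist_force: [-0.0, 0.0, 0.8]
gripper_width: 1.001
gripper_force: 0.0
```

```bash
python3 - <<'E'
from h import *
c=capture("top");z=c["z_map"];P=pts(c)
def box(x0,x1,y0,y1,z0,z1): return (z>0)&(P[...,0]>x0)&(P[...,0]<x1)&(P[...,1]>y0)&(P[...,1]<y1)&(P[...,2]>z0)&(P[...,2]<z1)
Q=P[box(.61,.7,-.15,-.07,.035,.12)]; print(len(Q),cv2.minEnclosingCircle((Q[:,:2]*1000).astype(np.float32)),Q[:,2].max())
c=capture("scene");z=c["z_map"];P=pts(c)
for b in((.41,.5,.02,.1,.04,.08),(.61,.7,-.15,-.07,.03,.09)):
    Q=P[box(*b)]; print(len(Q)); print(cv2.minEnclosingCircle((Q[:,:2]*1000).astype(np.float32)),Q[:,2].max()) if len(Q) else 0
E
```

```text
41 ((647.36572265625, -109.32975769042969), 12.743218421936035) 0.07677739592374173
201
((456.2064514160156, 64.23426055908203), 21.782373428344727) 0.07992152257415346
19
((646.5639038085938, -105.95354461669922), 9.78481674194336) 0.041647949919894914
```

Call:
drive_tool:
  rows:
    - [100, 0, 0, -25, 0, 0, 0]
    - [100, 0, 0, -28, 0, 0, 0]
    - [100, 0, 0, -20, 0, 0, 0]
    - [100, 0, 0, -14, 0, 0, 0]
    - [100, 0, 0, -9, 0, 0, 0]

```text
time_s: 21.22
tcp_pos: [0.4564, 0.0576, 0.0538]
ee_rot: [[-0.002, -1.0, -0.003], [-1.0, 0.002, -0.001], [0.001, 0.003, -1.0]]
wrist_force: [0.5, 0.1, 0.2]
gripper_width: 1.0
gripper_force: 0.0
```

Call:
drive_tool:
  rows:
    - [80, 0, 0, -4, 0, 0, 0]
    - [70, 0, 0, -2, 0, 0, 0]
    - [20, 0, 0, 0, 0, 0, 0]
    - [20, 0, 0, 0, 0, 0, 0]
    - [20, 0, 0, 0, 0, 0, 0]

```text
time_s: 21.63
tcp_pos: [0.4578, 0.0593, 0.0503]
ee_rot: [[0.001, -1.0, 0.002], [-1.0, -0.001, 0.001], [-0.001, -0.002, -1.0]]
wrist_force: [0.2, 0.0, 0.2]
gripper_width: 0.708
gripper_force: 0.0
```

Call:
drive_tool:
  rows:
    - [20, 0, 0, 0, 0, 0, 0]
    - [20, 0, 0, 0, 0, 0, 0]
    - [20, 0, 0, 0, 0, 0, 0]
    - [20, 0, 0, 0, 0, 0, 0]
    - [20, 0, 0, 0, 0, 0, 0]

```text
time_s: 22.05
tcp_pos: [0.4575, 0.0593, 0.0498]
ee_rot: [[0.001, -1.0, 0.001], [-1.0, -0.001, 0.0], [-0.0, -0.001, -1.0]]
wrist_force: [-0.4, 0.1, 3.4]
gripper_width: 0.472
gripper_force: 30.0
```

Call:
drive_tool:
  rows:
    - [20, 0, 0, 8, 0, 0, 0]
    - [20, 0, 0, 22, 0, 0, 0]
    - [20, 0, 0, 30, 0, 0, 0]
    - [20, 0, 0, 30, 0, 0, 0]
    - [20, 0, 0, 15, 0, 0, 0]

```text
time_s: 22.47
tcp_pos: [0.4584, 0.0595, 0.1581]
ee_rot: [[0.001, -1.0, 0.005], [-1.0, -0.001, 0.002], [-0.002, -0.005, -1.0]]
wrist_force: [0.9, 0.1, -1.8]
gripper_width: 0.468
gripper_force: 30.0
```

Call:
drive_tool:
  rows:
    - [20, 4, -15, 0, 0, 0, 0]
    - [20, 10, -25, 0, 0, 0, 0]
    - [20, 10, -25, 0, 0, 0, 0]
    - [20, 12, -25, 0, 0, 0, 0]
    - [20, 15, -25, 0, 0, 0, 0]

```text
time_s: 22.88
tcp_pos: [0.5076, -0.057, 0.1548]
ee_rot: [[0.001, -1.0, -0.001], [-1.0, -0.001, 0.0], [-0.0, 0.001, -1.0]]
wrist_force: [1.3, 0.6, -0.4]
gripper_width: 0.471
gripper_force: 30.0
```

Call:
drive_tool:
  rows:
    - [20, 17, -25, 0, 0, 0, 0]
    - [20, 20, -25, 0, 0, 0, 0]
    - [20, 20, -25, 0, 0, 0, 0]
    - [20, 20, -25, 0, 0, 0, 0]
    - [20, 20, -20, 0, 0, 0, 0]

```text
time_s: 23.3
tcp_pos: [0.6054, -0.1778, 0.1544]
ee_rot: [[-0.001, -1.0, -0.001], [-1.0, 0.001, 0.0], [-0.0, 0.001, -1.0]]
wrist_force: [0.2, 0.4, -1.0]
gripper_width: 0.471
gripper_force: 30.0
```

Call:
drive_tool:
  rows:
    - [20, 20, -16, 0, 0, 0, 0]
    - [20, 20, 0, 0, 0, 0, 0]
    - [20, 13, 0, 0, 0, 0, 0]
    - [20, 0, 0, 0, 0, 0, 0]
    - [20, 0, 0, 0, 0, 0, 0]

```text
time_s: 23.72
tcp_pos: [0.6577, -0.1918, 0.1536]
ee_rot: [[0.0, -1.0, -0.002], [-1.0, -0.0, 0.001], [-0.001, 0.002, -1.0]]
wrist_force: [0.2, -0.2, -0.8]
gripper_width: 0.466
gripper_force: 30.0
```

```bash
python3 - <<'E'
from h import *
c,z,P=wpts(); save(c,"w5.png")
E
```

```text
(no output)
```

View pics/w5.png

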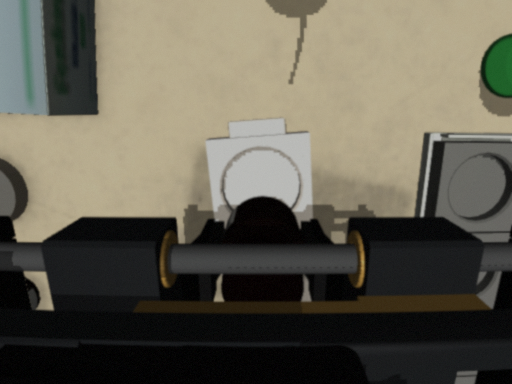

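The bottle hangs upright above the right-end well at (262,185), with the wash bottle well clear. I lower it now.

Call:
drive_tool:
  rows:
    - [20, 0, 0, -22, 0, 0, 0]
    - [20, 0, 0, -28, 0, 0, 0]
    - [20, 0, 0, -22, 0, 0, 0]
    - [20, 0, 0, -14, 0, 0, 0]
    - [20, 0, 0, -8, 0, 0, 0]

```text
time_s: 24.18
tcp_pos: [0.6558, -0.1914, 0.0584]
ee_rot: [[0.0, -1.0, -0.005], [-1.0, -0.0, 0.001], [-0.001, 0.005, -1.0]]
wrist_force: [-0.7, 0.1, -1.0]
gripper_width: 0.472
gripper_force: 30.0
```

Call:
drive_tool:
  rows:
    - [20, 0, 0, -5, 0, 0, 0]
    - [20, 0, 0, -4, 0, 0, 0]
    - [20, 0, 0, -2, 0, 0, 0]
    - [20, 0, 0, 0, 0, 0, 0]
    - [20, 0, 0, 0, 0, 0, 0]

```text
time_s: 24.6
tcp_pos: [0.6587, -0.1919, 0.0504]
ee_rot: [[0.001, -1.0, 0.002], [-1.0, -0.001, -0.0], [0.0, -0.002, -1.0]]
wrist_force: [-0.0, -0.7, -0.8]
gripper_width: 0.473
gripper_force: 30.0
```

Call:
drive_tool:
  rows:
    - [20, 0, 0, -3, 0, 0, 0]
    - [20, 0, 0, -2, 0, 0, 0]
    - [20, 0, 0, -1, 0, 0, 0]
    - [20, 0, 0, 0, 0, 0, 0]

```text
time_s: 24.93
tcp_pos: [0.6582, -0.1919, 0.0439]
ee_rot: [[0.001, -1.0, 0.0], [-1.0, -0.001, -0.0], [0.0, -0.0, -1.0]]
wrist_force: [-0.8, 0.5, 1.5]
gripper_width: 0.471
gripper_force: 30.0
```

Call:
drive_tool:
  rows:
    - [20, 0, 0, -1, 0, 0, 0]
    - [20, 0, 0, 0, 0, 0, 0]

```text
time_s: 25.1
tcp_pos: [0.6582, -0.1919, 0.0439]
ee_rot: [[0.001, -1.0, 0.0], [-1.0, -0.001, -0.0], [0.0, -0.0, -1.0]]
wrist_force: [-3.3, 1.4, 6.8]
gripper_width: 0.467
gripper_force: 30.0
```

Touching the floor. Release, rise, and move out of the way for a final look.

Call:
drive_tool:
  rows:
    - [60, 0, 0, 0, 0, 0, 0]
    - [80, 0, 0, 0, 0, 0, 0]
    - [100, 0, 0, 0, 0, 0, 0]
    - [100, 0, 0, 0, 0, 0, 0]
    - [100, 0, 0, 0, 0, 0, 0]

```text
time_s: 25.52
tcp_pos: [0.6581, -0.1919, 0.0421]
ee_rot: [[0.0, -1.0, -0.0], [-1.0, -0.0, 0.0], [-0.0, 0.0, -1.0]]
wrist_force: [-0.8, 0.5, 0.5]
gripper_width: 0.765
gripper_force: 0.0
```

Call:
drive_tool:
  rows:
    - [100, 0, 0, 10, 0, 0, 0]
    - [100, 0, 0, 25, 0, 0, 0]
    - [100, 0, 0, 35, 0, 0, 0]
    - [100, 0, 0, 35, 0, 0, 0]
    - [100, 0, 0, 25, 0, 0, 0]

```text
time_s: 25.93
tcp_pos: [0.6593, -0.1924, 0.1769]
ee_rot: [[0.001, -1.0, 0.005], [-1.0, -0.001, -0.001], [0.001, -0.005, -1.0]]
wrist_force: [0.3, 0.4, 0.5]
gripper_width: 0.993
gripper_force: 0.0
```

Call:
drive_tool:
  rows:
    - [100, -25, -5, 0, 0, 0, 0]
    - [100, -35, -5, 0, 0, 0, 0]
    - [100, -35, -5, 0, 0, 0, 0]
    - [100, -35, -5, 0, 0, 0, 0]
    - [100, -35, -5, 0, 0, 0, 0]

```text
time_s: 26.35
tcp_pos: [0.4916, -0.2171, 0.1732]
ee_rot: [[0.001, -1.0, 0.001], [-1.0, -0.001, -0.0], [0.0, -0.001, -1.0]]
wrist_force: [0.5, -0.7, 1.6]
gripper_width: 0.999
gripper_force: 0.0
```

Call:
drive_tool:
  rows:
    - [100, -30, -20, 0, 0, 0, 0]
    - [100, -20, -20, 0, 0, 0, 0]
    - [100, 0, 0, 0, 0, 0, 0]
    - [100, 0, 0, 0, 0, 0, 0]

```text
time_s: 26.68
tcp_pos: [0.4425, -0.2578, 0.1736]
ee_rot: [[-0.001, -1.0, 0.002], [-1.0, 0.001, -0.001], [0.001, -0.002, -1.0]]
wrist_force: [0.4, -0.2, 0.3]
gripper_width: 1.001
gripper_force: 0.0
```

```bash
python3 - <<'E'
from h import *
c=capture("top");z=c["z_map"];P=pts(c)
def box(x0,x1,y0,y1,z0,z1): return (z>0)&(P[...,0]>x0)&(P[...,0]<x1)&(P[...,1]>y0)&(P[...,1]<y1)&(P[...,2]>z0)&(P[...,2]<z1)
for y in(.059,-.025,-.109,-.192):
    Q=P[box(.6,.7,y-.04,y+.04,.035,.13)]; print(len(Q),cv2.minEnclosingCircle((Q[:,:2]*1000).astype(np.float32)),Q[:,2].max())
for l in("wash_bottle","pipettor"): 
    m=masks_of(l,c)[0]; print(l,np.median(P[m["region"]&(z>0)],0))
cv2.imwrite("pics/t6.png",cv2.resize(c["frame"][110:265,130:395,::-1],None,fx=3,fy=3,interpolation=2))
E
```

```text
219 ((637.8846435546875, 58.50074005126953), 27.59104347229004) 0.10071085498535966
232 ((641.2499389648438, -26.921340942382812), 26.48067283630371) 0.11734260736089311
21 ((651.1923828125, -109.85723876953125), 11.327963829040527) 0.0773669893874785
123 ((651.169921875, -190.60614013671875), 20.123001098632812) 0.08502786498181211
wash_bottle [ 0.62200741 -0.38575949  0.120164  ]
pipettor [0.64803597 0.36730855 0.01818824]
```

View pics/t6.png

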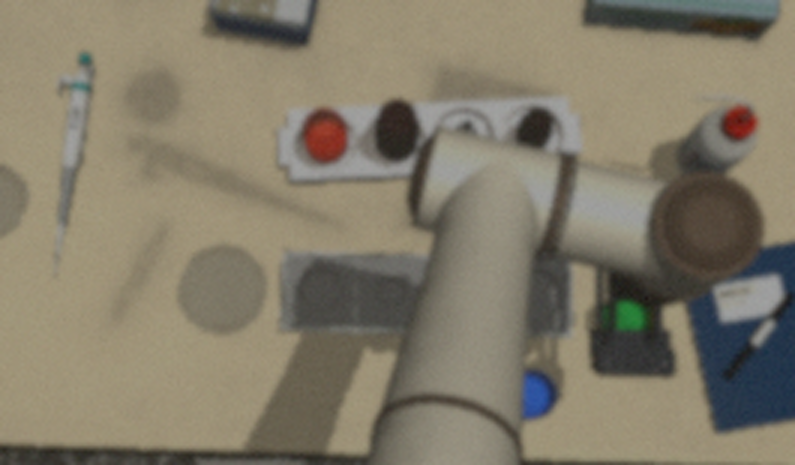

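From the left, the carrier holds the jar (325,135), large bottle (397,130), dropper (463,128) and small bottle (537,128), all standing at the expected heights. The wash bottle and pipettor have not moved.

```bash
python3 -c "
from station import *
print(finish_job())"
```

```text
the job is handed in; nothing more can be done
None
```

All four containers stand upright in the carrier in reverse order, the wash bottle and pipettor are where they were, and the job was handed in at about 27 s of the 128 s limit; no verdict came back.

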